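# Slide the spice caddy through the spring gate of the serving lane

## Robot

A 6-joint arm with a two-finger parallel gripper is mounted at the origin on the work surface. World frame = base frame: x ahead of the robot, y to its left, z up, the work surface at z = 0. Lengths are in mm, angles in rad, forces in N, time in s.
With the tool pointing down it reaches from about 300 to 875 mm from the base axis. Payload 6.4 kg.
Tool frame: the origin (TCP) lies at the very end of the fingers, on their centre line; the grasp point (between the pads) lies 19 mm behind it; z points along the fingers, y is the line along which they close (so a half turn about z gives the same grasp; the last joint's range is limited). The gripper opens to 85 mm and grips with 20 to 120 N. Pads are 22 mm wide; open, the fingers measure 114 mm over their backs; the gripper's body (76 mm by 85 mm) begins 54 mm behind the grasp point. The pads swing forward as they close: fully open they stand 13 mm farther back than shut.
Start: joints at [-1.422, 0.181, 1.607, -0, 1.354, -0.206], TCP at [199.773, -539.196, 231.288] pointing down, gripper open.
Joint ranges: [-2.99, 2.99], [-0.89, 2.07], [0.3, 2.58], [-1.14, 4.28], [0, 2.63], [-3.12, 3.12]. Speed limits (rad/s): [2.57, 2.57, 3.01, 3.14, 3.14, 3.14].

## Interface

Orientations are given as a rotation vector (axis times angle).
In Python, from cell import observe, get_image, camera_info, finish_job gives the robot as it stands. The module is installed in compiled form; this text tells all that it offers.
- The arm moves only by the tool servo_tool, never from a script. Its arguments are lists of equal length, an entry for each row: "xyz": the shift along the tool's x, y, z scaled (see below), a list of three; "spin": the turn about the tool's z scaled (see below). In form: {"xyz": [[x, y, z], ...], "spin": [spin, ...]}. A call has 1 to 5 rows; each row shifts and turns the commanded pose from where the row before left it, along the tool's axes as they then stand; what a row does not reach is not made up. The controller multiplies each number of a shift by 40 cm and each number of a turn by 360 degrees. A row lasts 1/10 s, in which the tool goes at most 50 mm and 8.59 degrees, less where a joint would pass 70% of its speed; a pose out of reach is approached as far as the arm can. A call with a number of a shift or a turn outside -1 to 1 is refused whole. A call with a gripper value outside its range is refused whole. "gripper" is the opening, from 0 (shut) to 1 (fully open), set as the call begins (left out, the last holds). The fingers move at their own pace and stop on an object; "newtons" is the grip in N (left out, the last holds). Time passes only in rows, so rows that do not move let the fingers close. It gives the time, the measured TCP pose, the force, the opening and the grip force at its end, in the units of the state.
- observe(): the state, without advancing time (a new reading comes with each control period).
- get_image(name): name is "scene" or "top" or "wrist"; returns (picture, depth): 400x640x3 uint8, blue, green, red; 400x640 float32, mm along the optical axis (not along the pixel's ray), 0 where there is no reading.
- camera_info(name): a dict with "fx", "fy", "cx", "cy" (pixels), "camera_from_world" (4x4, takes a point from world to camera coordinates); the wrist camera has in their place "tool_from_camera" (4x4, takes a point from camera to tool coordinates, whose origin is the TCP and whose axes are the flange's). Camera axes: x right, y up, looking along -z (the intrinsics and any distortion apply to the point x, -y, -z); pixel columns grow to the right and rows downward; lengths in mm; the calibration is good to about 2 mm. A picture is of the moment at which its call begins: read the wrist's pose just before it. camera_info takes no time and is no camera call.
- finish_job(): hands the job in; it is judged then, once.
The state is a dict: "clock": time; "q": joint angles; "joint_vel": joint speeds; "tau": joint torques, N m; "tcp_pos": TCP position; "tcp_rot": TCP orientation; "wrist_force": force on the tool from outside, world axes, zero at the start; "ft_torque": the same for the moment, N m; "width": opening from 0.0 (shut) to 1.0 (fully open); "finger_force": force on a finger pad.
Only numpy, scipy, OpenCV 4.12 (cv2) and the standard library are available. Lean on these libraries where they do the work, as an engineer would, in place of code of your own. Each camera call takes 0.05 s, during which the arm holds its last target. There are 200 camera calls.

## Task

Press the long red bar beside the serving lane down with one fingertip so that the hinged red gate sinks below the lane floor, and while you hold it down push the spice caddy by its blue end plate along the lane, past the gate, all the way home to the wooden end stop. The gate must not touch the caddy at any time, and the caddy is only pushed, never lifted. Then let the gate spring up again behind the caddy, keep clear, and leave everything else on the worktop where it stands.

Things in the scene. Friction and masses are not known exactly. Their poses are not given: they have to be found in the camera images.
- lane: Fixed steel channel on wooden legs. Origin on the worktop (z 0) below the middle of the gate slot; +y along the lane in the travel direction, +x across it to the red bar's side. Floor 60 mm above the worktop, y -221 to 210 mm; clear width 90 mm (x -45 to 45); side walls 6 mm thick, tops at 72 mm. The gate slot spans y -6 to 6 mm.
- end_stop (a point): Centre of the face of the wooden end stop, at floor level: lane (0, 130, 60) mm. The stop crosses the lane and is 34 mm high; a short deck lies beyond it.
- gate: Red moving part: flap, two arms under the floor, press bar. Origin on its hinge, lane (-60, 0, 38) mm. Closed, the flap (5 mm thick, at lane y 0, x 4 to 45 mm) stands 9 to 16 mm above the floor. The flat level bar, 32 mm wide, 8 mm thick, lies outside the wall from lane y -205 to 65 mm, x 58 to 90 mm, its top 105 mm above the worktop.
- bar_top (a point): Middle of the press bar's top face (lane y -70 mm); moves with the bar. At gate_hinge 0.22 it is about 75 mm above the worktop, the bar tilts by 0.22 rad and spans about lane x 69 to 101 mm.
- gate_hinge (a joint): Gate angle in rad: 0 closed (flap up); grows as the bar is pressed down (about 14 mm of bar travel per 0.1 rad). From about 0.16 the whole flap is below the floor; 0.22 is a good open value; hard stop at 0.27. A spring shuts it by itself; holding 0.22 takes about 4 to 5 N down, anywhere along the bar.
- caddy: Loose wooden spice caddy with four jars fixed in it: 84 mm wide (x), 100 mm long (y), 50 mm high, about 0.4 kg. Origin at the centre of its underside. It starts in the lane before the gate, its +y (nose) along the lane's +y. Its rear (-y) end is a blue push plate, 84 mm wide, 6 to 50 mm above its underside.
- caddy_push (a point): Centre of the outer face of the blue push plate: 50 mm behind the caddy's centre (its -y), 25 mm above its underside.
- shaker: Bystander, to be left alone: white ceramic salt shaker, 36 mm wide, 60 mm tall, on the deck beyond the end stop. Origin at the centre of its underside.
- bowl: Bystander, to be left alone: steel mixing bowl, 150 mm wide, 70 mm tall. Origin at the centre of its underside.
- apple: Bystander, to be left alone: apple, 78 mm wide, 68 mm tall. Origin at the centre of its underside.
- oil: Bystander, to be left alone: green oil bottle, 64 mm wide, 165 mm tall. Origin at the centre of its underside.
- vinegar: Bystander, to be left alone: amber vinegar bottle, 60 mm wide, 150 mm tall. Origin at the centre of its underside.
- jar: Bystander, to be left alone: glass jar with a blue cap, 60 mm wide, 75 mm tall. Origin at the centre of its underside.
- mug: Bystander, to be left alone: blue mug, 76 mm wide, 85 mm tall. Origin at the centre of its underside.
- spoon: Bystander, to be left alone: wooden spoon lying on the worktop, about 250 mm long; origin under its middle.

How it is judged:
By the outcome, as a careful person would: the job done as asked, in the order asked, and still so for the second after the job is handed in, with the robot touching nothing.
It also fails if it takes over 42 s, if anything falls off the work surface, if the arm or the gripper's body presses on something with over 40 N, if the wrist force passes 120 N, or if a joint passes its speed limit or range.

## Working session

There is one attempt and no reset: what is moved stays moved. The work goes in short steps, Python scripts to look and compute and a tool call to move; the robot and the scene stay as the last step left them, time stands still between calls to the robot, and variables do not carry over. Pictures are saved under pics/ and viewed, at most 10 in all, crops included, and the job is handed in when it is done.

Besides the shell and the picture viewer there is one more tool, called after "Emit:" by a JSON object that holds its "method" and its "body". servo_tool: Moves the arm, as the interface text tells. Shifts and turns lie within -1 to 1; 1 stands for 40 cm of shift or 360 degrees of turn. Its arguments: {"type":"object","properties":{"xyz":{"type":"array"},"spin":{"type":"array"},"gripper":{"type":"number"},"newtons":{"type":"number"}},"required":["xyz","spin"]}

```bash
mkdir -p pics; cat > h.py <<'E'
import numpy as np,cv2
from scipy.spatial.transform import Rotation as R
from cell import *
def cam(n):
    c=camera_info(n)
    if n=="wrist":
        o=observe();T=np.eye(4);T[:3,:3]=R.from_rotvec(o["tcp_rot"]).as_matrix();T[:3,3]=o["tcp_pos"]
        W=T@np.array(c["tool_from_camera"])
    else: W=np.linalg.inv(np.array(c["camera_from_world"]))
    return c,W
def on_plane(c,W,uv,z):
    uv=np.atleast_2d(uv).astype(float)
    d=np.c_[(uv[:,0]-c["cx"])/c["fx"],-(uv[:,1]-c["cy"])/c["fy"],-np.ones(len(uv))]@W[:3,:3].T
    o=W[:3,3]; return o+d*((z-o[2])/d[:,2])[:,None]
def cloud(c,W,dep):
    v,u=np.mgrid[:400,:640]
    p=np.stack([(u-c["cx"])/c["fx"]*dep,-(v-c["cy"])/c["fy"]*dep,-dep],-1)
    return p@W[:3,:3].T+W[:3,3]
E
python3 - <<'E'
from h import *
print(observe())
for n in("top","scene"):
    c,W=cam(n);print(n,{k:c[k] for k in c if k!="camera_from_world"},W.round(2).tolist())
    p,d=get_image(n);cv2.imwrite(f"pics/{n}0.png",p);np.savez(f"{n}0.npz",p=p,d=d)
E
```

```text
{'clock': 0.0, 'q': array([-1.42230272e+00,  1.81583675e-01,  1.60801989e+00,  2.68231434e-05,
        1.35380346e+00, -2.06302802e-01]), 'joint_vel': array([-6.06839373e-04,  2.21808771e-07,  1.29168313e-03,  6.40524113e-04,
        5.00645259e-04, -1.68304826e-03]), 'tau': array([-8.24445469e-04, -4.44867611e+01, -3.51343739e+01, -3.15536226e-04,
        9.40412952e-03, -2.31351868e-05]), 'tcp_pos': array([ 199.69274023, -538.61166271,  230.35444481]), 'tcp_rot': array([-3.09050620e+00, -5.54065505e-01, -1.23415973e-04]), 'wrist_force': array([ 0.05567581,  0.17644251, -0.47511501]), 'ft_torque': array([-0.0128405 , -0.01212051, -0.01876391]), 'finger_force': 0.0, 'width': 1.001418121110184}
top {'fx': 520.4645148769386, 'fy': 520.4645148769386, 'cx': 315.5987884748202, 'cy': 197.02538742764605} [[0.01, 0.99, -0.12, 326.08], [-1.0, 0.01, 0.01, -27.91], [0.01, 0.12, 0.99, 1713.43], [0.0, 0.0, 0.0, 1.0]]
scene {'fx': 452.82633881661263, 'fy': 452.82633881661263, 'cx': 322.47641963112756, 'cy': 200.81925225059925} [[-0.11, -0.75, 0.65, 1251.54], [0.99, -0.09, 0.06, 63.06], [0.01, 0.65, 0.76, 961.17], [0.0, 0.0, 0.0, 1.0]]
```

View pics/top0.png

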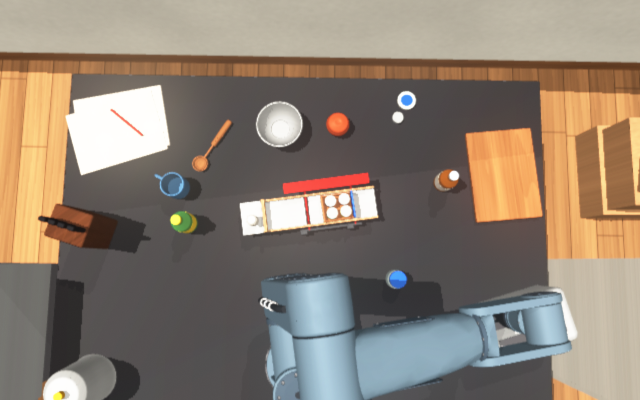

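View pics/scene0.png

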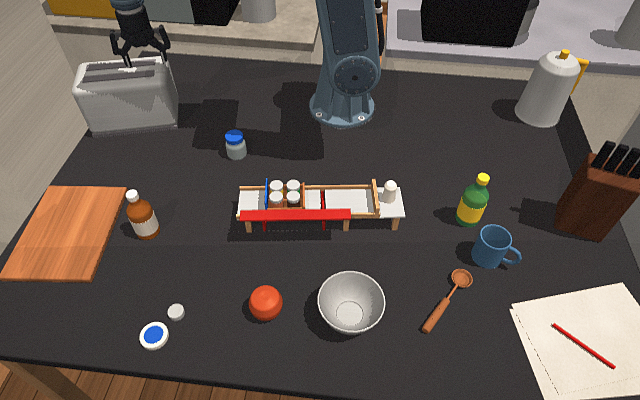

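The top view shows the lane near (310,210) running left, towards +y world. The red bar is at (326,184), the blue plate at (353,204), the end stop at (263,214) and the shaker at (252,220). I plan to open the gripper across the lane, with one finger on the bar and the other behind the plate.

```bash
python3 - <<'E'
from h import *
def comp(p,kind):
    h=cv2.cvtColor(p,cv2.COLOR_BGR2HSV);H,S,V=cv2.split(h)
    m=((S>170)&(V>70)&((H<5)|(H>174))) if kind=="red" else ((H>102)&(H<125)&(S>150)&(V>50))
    return m.astype(np.uint8)
for n in("top","scene"):
    z=np.load(n+"0.npz");p,d=z["p"],z["d"];c,W=cam(n);P=cloud(c,W,d)
    for k in("red","blue"):
        m=comp(p,k);cs,_=cv2.findContours(m,cv2.RETR_EXTERNAL,cv2.CHAIN_APPROX_NONE)
        for q in cs:
            if cv2.contourArea(q)<15: continue
            u=q[:,0].mean(0)
            if not(200<u[0]<420 and 130<u[1]<260): continue
            mm=np.zeros_like(m);cv2.drawContours(mm,[q],-1,1,-1);X=P[(mm>0)&(m>0)&(d>0)]
            zt=np.percentile(X[:,2],[5,50,95]).round(0)
            hz=105 if k=="red" else 110
            r=cv2.minAreaRect(on_plane(c,W,q[:,0],hz)[:,:2].astype(np.float32))
            print(n,k,u.round(),"A",cv2.contourArea(q),"z",zt,"rect",np.round(r[0],1),np.round(r[1],1),round(r[2],2),"med",np.median(X,0).round(1))
    if n=="top":
        b=P[180:235,240:385]; s=b[...,2]
        print(np.percentile(s,[50,90,98,100]))
        big=cv2.resize(p[165:245,230:390],None,fx=5,fy=5,interpolation=cv2.INTER_CUBIC);cv2.imwrite("pics/lane.png",big)
E
```

```text
top red [326. 183.] A 788.5 z [ 95. 105. 111.] rect [564.4 -71.2] [ 39. 268.] 8.47 med [567.7 -71.9 104.8]
[  58.93459568  105.16322704  112.94751944 1713.43485623]
scene red [298. 214.] A 1172.0 z [ 54. 104. 107.] rect [577.2 -66.2] [116.4 261.2] 25.42 med [570.7 -64.8 104.3]
scene blue [266. 193.] A 52.5 z [ 85. 108. 112.] rect [ 515.2 -150.9] [100.9   5.1] 10.99 med [ 513.  -151.4  108.2]
scene blue [234. 137.] A 204.0 z [63. 74. 77.] rect [ 318.8 -282. ] [64.4 47.6] 13.02 med [ 279.9 -296.    73.7]
```

View pics/lane.png

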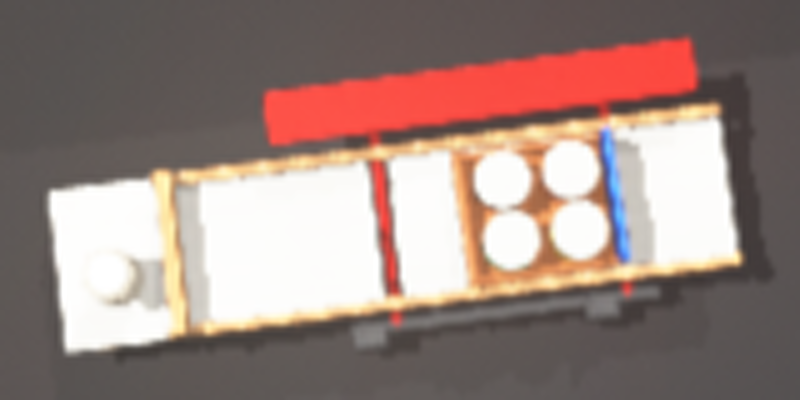

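Enlarged crop (5x, offset 230,165). Bar corners are (263,92), (690,38), (697,90) and (270,145), the blue plate top runs (602,130) to (627,262), the flap sits at x≈385, and the caddy nose at x≈465 is still short of the gate.

```bash
python3 - <<'E'
from h import *
c,W=cam("top")
f=lambda L,z:on_plane(c,W,np.array(L)/5+[229.6,164.6],z)[:,:2]
b=f([(263,92),(690,38),(697,90),(270,145)],105);print("bar",b.round(1).tolist(),b.mean(0))
e=(b[0]-b[1])+(b[3]-b[2]);yb=np.degrees(np.arctan2(-e[0],e[1]));print("yaw bar",yb,np.linalg.norm(e)/2,np.linalg.norm(b[0]-b[3]))
pl=f([(605,130),(630,262)],110);print("plate",pl)
w=f([(180,172),(720,104),(742,262),(205,332)],72);print("walls",w)
e2=(w[0]-w[1])+(w[3]-w[2]);yl=np.degrees(np.arctan2(-e2[0],e2[1]));print("yaw lane",yl,np.linalg.norm(w[1]-w[2]))
st=f([(168,172),(185,333)],94);
a=np.radians(8.0)
for yaw in(yb,yl):
    a=np.radians(yaw);ex=np.array([np.cos(a),np.sin(a)]);ey=np.array([-np.sin(a),np.cos(a)])
    O=b.mean(0)-74*ex+70*ey
    L=lambda p:np.c_[(p-O)@ex,(p-O)@ey].round(1).tolist()
    print(yaw,O,"plate",L(pl),"walls",L(w),"stop",L(st),"flap",L(f([(382,165),(395,297)],72)),"nose",L(f([(462,155),(478,285)],100)))
E
```

```text
bar [[565.5, 64.9], [603.6, -201.9], [570.7, -206.3], [532.2, 59.8]] [567.98798126 -70.86814922]
yaw bar 8.1865366879492 269.2264915923568 33.67845257956259
plate [[ 543.95240029 -148.50370389]
 [ 461.82707439 -164.39290096]]
walls [[ 518.30064949  118.36539327]
 [ 566.91612392 -224.67161896]
 [ 466.04214218 -238.59201594]
 [ 417.05746871  100.09955711]]
yaw lane 8.147426862791027 101.82994472803665
8.1865366879492 [484.77431739 -12.11879905] plate [[39.2, -143.4], [-44.4, -147.5]] walls [[51.8, 124.4], [51.0, -222.1], [-50.8, -221.5], [-51.0, 120.7]] stop [[49.9, 130.3], [-51.5, 131.6]] flap [[39.8, -3.3], [-44.5, -0.8]] nose [[36.2, -53.5], [-45.7, -52.7]]
8.147426862791027 [484.8144388 -12.0620115] plate [[39.2, -143.4], [-44.3, -147.5]] walls [[51.6, 124.4], [51.1, -222.1], [-50.7, -221.6], [-51.2, 120.6]] stop [[49.8, 130.2], [-51.7, 131.5]] flap [[39.7, -3.3], [-44.6, -0.9]] nose [[36.2, -53.5], [-45.7, -52.8]]
```

Emit:
{"method": "servo_tool", "body": {"xyz": [[0, 0, -0.02], [0, 0, -0.02], [0, 0, -0.02], [0, 0, -0.02], [0, 0, 0]], "spin": [-0.0217, -0.0217, -0.0217, -0.0217, -0.0217], "gripper": 1}}

```text
clock: 0.6
tcp_pos: [199.8, -539.6, 264.2]
tcp_rot: [2.724, 1.563, -0.001]
wrist_force: [-0.0, 0.4, -0.1]
width: 0.999
finger_force: 0.0
```

Emit:
{"method": "servo_tool", "body": {"xyz": [[0, 0, 0], [0, 0, 0], [0, 0, 0], [0, 0, 0], [0, 0, 0]], "spin": [-0.0217, -0.0217, -0.0217, -0.0217, -0.0217]}}

```text
clock: 1.1
tcp_pos: [199.7, -538.9, 262.7]
tcp_rot: [-2.044, -2.384, -0.001]
wrist_force: [0.2, 0.1, 0.4]
width: 1.002
finger_force: 0.0
```

```bash
cat > go.py <<'E'
import sys
from h import *
a=np.radians(8.17);ex=np.array([np.cos(a),np.sin(a)]);ey=np.array([-np.sin(a),np.cos(a)]);O=np.array([484.8,-12.1])
o=observe();M=R.from_rotvec(o["tcp_rot"]).as_matrix();p=o["tcp_pos"]
print("t",o["clock"],"pos",p.round(1),"lane",((p[:2]-O)@ex).round(1),((p[:2]-O)@ey).round(1),"F",o["wrist_force"].round(1),"q",o["q"].round(2))
print("tool y yaw",np.degrees(np.arctan2(M[1,1],M[0,1])).round(2),"tilt",M[:,2].round(4))
if len(sys.argv)>3:
    x,y,z=map(float,sys.argv[1:4]);t=np.r_[O+x*ex+y*ey,z];d=M.T@(t-p);print("shift mm",d.round(1),"units",(d/400).round(4),"lane->tool ex,ey",(M.T@np.r_[ex,0]).round(3),(M.T@np.r_[ey,0]).round(3))
E
python3 go.py 38 -165 220
```

```text
t 1.1 pos [ 199.7 -538.9  262.7] lane -357.0 -480.9 F [0.2 0.1 0.4] q [-1.42  0.16  1.57 -0.    1.42 -1.58]
tool y yaw 8.77 tilt [-2.0e-04  1.1e-03 -1.0e+00]
shift mm [311.7 398.4  43. ] units [0.7792 0.9959 0.1076] lane->tool ex,ey [-0.011  1.    -0.   ] [1.    0.011 0.001]
```

Emit:
{"method": "servo_tool", "body": {"xyz": [[0.052, 0.0664, 0], [0.052, 0.0664, 0], [0.052, 0.0664, 0], [0.052, 0.0664, 0], [0.052, 0.0664, 0]], "spin": [0, 0, 0, 0, 0]}}

```text
clock: 1.6
tcp_pos: [316.5, -415.5, 262.8]
tcp_rot: [-2.052, -2.378, -0.001]
wrist_force: [0.5, -1.0, 0.8]
width: 1.0
finger_force: 0.0
```

Emit:
{"method": "servo_tool", "body": {"xyz": [[0.052, 0.0664, 0], [0.052, 0.0664, 0], [0.052, 0.0664, 0], [0.052, 0.0664, 0], [0.052, 0.0664, 0]], "spin": [0, 0, 0, 0, 0]}}

```text
clock: 2.1
tcp_pos: [432.5, -293.1, 262.9]
tcp_rot: [-2.051, -2.379, -0.0]
wrist_force: [-0.2, 0.3, 1.0]
width: 0.997
finger_force: 0.0
```

Emit:
{"method": "servo_tool", "body": {"xyz": [[0.052, 0.0664, 0], [0.052, 0.0664, 0], [0.052, 0.0664, 0], [0.052, 0.0664, 0], [0.052, 0.0664, 0]], "spin": [0, 0, 0, 0, 0]}}

```text
clock: 2.6
tcp_pos: [548.6, -170.8, 262.8]
tcp_rot: [-2.051, -2.379, 0.0]
wrist_force: [0.8, -0.8, 0.4]
width: 1.0
finger_force: 0.0
```

```bash
python3 go.py 38 -165 135
```

```text
t 2.6 pos [ 548.6 -170.8  262.8] lane 40.6 -166.1 F [ 0.8 -0.8  0.4] q [-0.51  0.16  1.57 -0.    1.42 -0.66]
tool y yaw 8.45 tilt [-7.e-04  3.e-04 -1.e+00]
shift mm [  1.1  -2.5 127.8] units [ 0.0027 -0.0063  0.3196] lane->tool ex,ey [-0.005  1.    -0.001] [1.    0.005 0.   ]
```

Emit:
{"method": "servo_tool", "body": {"xyz": [[0.0027, -0.0063, 0.064], [0, 0, 0.064], [0, 0, 0.064], [0, 0, 0.064], [0, 0, 0.064]], "spin": [0.0008, 0, 0, 0, 0]}}

```text
clock: 3.1
tcp_pos: [545.0, -171.0, 133.9]
tcp_rot: [-2.057, -2.374, 0.0]
wrist_force: [-0.7, -0.2, 0.5]
width: 1.0
finger_force: 0.0
```

```bash
python3 go.py 38 -165 100; python3 - <<'E'
from h import *
p,d=get_image("scene");q,e=get_image("wrist")
cv2.imwrite("pics/s1.png",np.hstack([cv2.resize(p[120:260,190:430],(480,280),interpolation=2),cv2.resize(q,(320,200)).repeat(1,0)[:200] if 0 else cv2.copyMakeBorder(cv2.resize(q,(320,200)),0,80,0,0,0)]))
E
```

```text
t 3.1 pos [ 545.  -171.   133.9] lane 37.0 -165.9 F [-0.7 -0.2  0.5] q [-0.51  0.28  1.7  -0.    1.17 -0.65]
tool y yaw 8.17 tilt [-6.e-04  3.e-04 -1.e+00]
shift mm [ 0.9  1.  33.9] units [0.0022 0.0025 0.0847] lane->tool ex,ey [-0.     1.    -0.001] [1. 0. 0.]
```

View pics/s1.png

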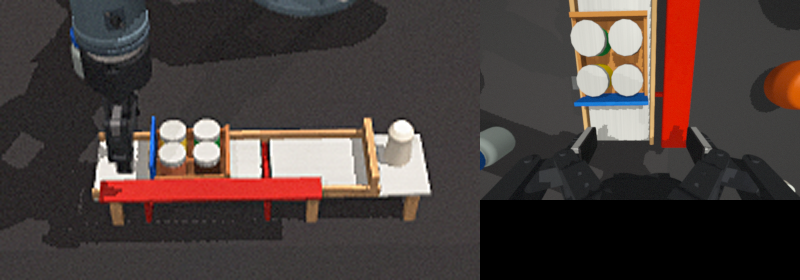

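The left finger hangs over the lane behind the blue plate and the right finger is over the red bar. Next I descend and watch the force for contact.

Emit:
{"method": "servo_tool", "body": {"xyz": [[0, 0, 0.025], [0, 0, 0.025], [0, 0, 0.025], [0, 0, 0.015], [0, 0, 0]], "spin": [0, 0, 0, 0, 0]}}

```text
clock: 3.7
tcp_pos: [544.8, -171.0, 98.4]
tcp_rot: [-2.057, -2.373, 0.0]
wrist_force: [-0.3, -0.5, -0.6]
width: 0.999
finger_force: 0.0
```

Emit:
{"method": "servo_tool", "body": {"xyz": [[0, 0, 0.01], [0, 0, 0.01], [0, 0, 0.01], [0, 0, 0], [0, 0, 0]], "spin": [0, 0, 0, 0, 0]}}

```text
clock: 4.2
tcp_pos: [545.9, -171.6, 87.8]
tcp_rot: [2.057, 2.373, 0.0]
wrist_force: [0.9, -0.0, 2.3]
width: 0.997
finger_force: 1.3
```

Emit:
{"method": "servo_tool", "body": {"xyz": [[0, 0, 0.0125], [0, 0, 0.0125], [0, 0, 0.0125], [0, 0, 0.0125], [0, 0, 0.0075]], "spin": [0, 0, 0, 0, 0]}}

```text
clock: 4.7
tcp_pos: [546.3, -171.6, 64.3]
tcp_rot: [2.057, 2.372, 0.002]
wrist_force: [6.8, 1.8, 5.9]
width: 0.998
finger_force: 3.6
```

Emit:
{"method": "servo_tool", "body": {"xyz": [[0, 0, 0], [0, 0, 0], [0, 0, 0]], "spin": [0, 0, 0]}}

```text
clock: 5.0
tcp_pos: [546.1, -171.5, 64.4]
tcp_rot: [2.057, 2.373, 0.001]
wrist_force: [4.6, 0.1, 5.8]
width: 1.001
finger_force: 3.0
```

```bash
python3 go.py 38 -165 63; cat > bar.py <<'E'
from h import *
import sys
a=np.radians(8.17);ex=np.array([np.cos(a),np.sin(a)]);ey=np.array([-np.sin(a),np.cos(a)]);O=np.array([484.8,-12.1])
for n in("scene","top"):
    c,W=cam(n);p,d=get_image(n);P=cloud(c,W,d)
    H,S,V=cv2.split(cv2.cvtColor(p,cv2.COLOR_BGR2HSV));X=np.dstack([(P[...,:2]-O)@ex,(P[...,:2]-O)@ey,P[...,2]])
    k=(S>150)&((H<6)|(H>174))&(abs(X[...,1]+50)<100)&(X[...,0]>52)&(X[...,0]<115)&(X[...,2]>55)
    if k.sum()>30:
        x=X[k];f=np.polyfit(x[:,0],x[:,2],1);print(n,"bar n",k.sum(),"slope",f[0].round(3),"x",np.percentile(x[:,0],[3,50,97]).round(1),"z",np.percentile(x[:,2],[3,50,97]).round(1))
    k=(S>130)&(H>102)&(H<125)&(abs(X[...,0])<48)&(abs(X[...,1])<220)&(X[...,2]>66)
    if k.sum()>5: print(n,"plate n",k.sum(),np.median(X[k],0).round(1))
    k=(S>150)&((H<6)|(H>174))&(abs(X[...,1])<15)&(X[...,0]>-45)&(X[...,0]<45)&(X[...,2]>40)
    print(n,"flap px",k.sum(),np.median(X[k],0).round(1) if k.sum() else "")
    cv2.imwrite(f"pics/{sys.argv[1]}_{n}.png",cv2.resize(p[120:260,190:430],(720,420),interpolation=2))
E
python3 bar.py s2
```

```text
t 5.0 pos [ 546.1 -171.5   64.4] lane 38.1 -166.5 F [4.6 0.1 5.8] q [-0.51  0.38  1.73  0.    1.03 -0.65]
tool y yaw 8.16 tilt [ 1.6e-03 -5.0e-04 -1.0e+00]
shift mm [ 1.5 -0.1  1.4] units [ 0.0038 -0.0002  0.0036] lane->tool ex,ey [0.    1.    0.001] [ 1.    -0.    -0.001]
scene bar n 1004 slope -0.224 x [ 71.   87.1 101.2] z [68.8 76.2 80.7]
scene plate n 85 [  13.7 -141.6  106.8]
scene flap px 19 [19.2  1.4 55.2]
top bar n 481 slope -0.237 x [68.  83.  97.6] z [69.3 77.  85.3]
top plate n 26 [  11.6 -142.7  110.2]
top flap px 19 [24.3  0.3 56.2]
```

View pics/s2_scene.png

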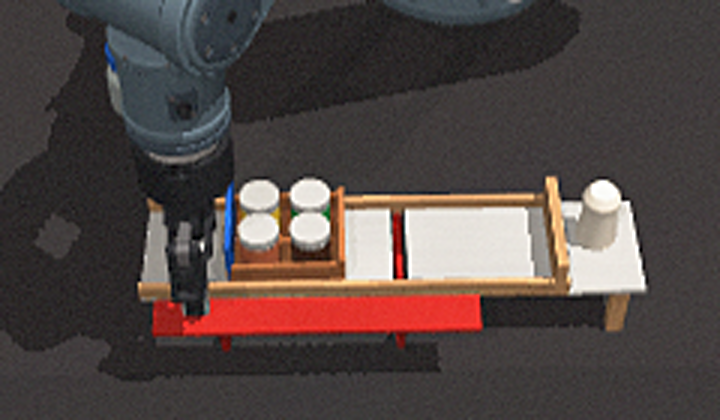

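The bar is pressed to a slope of about 0.22 and the flap is at z≈55, below the floor. The finger stands behind the blue plate at crop pixel (190,250). Now I push along +y.

Emit:
{"method": "servo_tool", "body": {"xyz": [[0.01, 0, 0], [0.015, 0, 0], [0.015, 0, 0], [0.015, 0, 0], [0.015, 0, 0]], "spin": [0, 0, 0, 0, 0]}}

```text
clock: 5.6
tcp_pos: [541.0, -143.2, 64.1]
tcp_rot: [-2.057, -2.374, 0.001]
wrist_force: [1.2, -4.5, 4.6]
width: 0.999
finger_force: 2.9
```

Emit:
{"method": "servo_tool", "body": {"xyz": [[0.015, 0, 0], [0.015, 0, 0], [0.015, 0, 0], [0.015, 0, 0], [0.015, 0, 0]], "spin": [0, 0, 0, 0, 0]}}

```text
clock: 6.1
tcp_pos: [536.9, -113.3, 64.2]
tcp_rot: [-2.057, -2.374, 0.0]
wrist_force: [1.4, -3.0, 3.1]
width: 1.001
finger_force: 2.8
```

```bash
python3 go.py 38 19 64; python3 bar.py s3
```

```text
t 6.1 pos [ 536.9 -113.3   64.2] lane 37.2 -107.6 F [ 1.4 -3.   3.1] q [-0.42  0.34  1.79 -0.    1.02 -0.57]
tool y yaw 8.17 tilt [-3.e-04  1.e-04 -1.e+00]
shift mm [126.6   0.8   0.2] units [0.3166 0.0019 0.0005] lane->tool ex,ey [ 0.  1. -0.] [ 1. -0.  0.]
scene bar n 935 slope -0.227 x [ 71.9  88.4 100.9] z [68.4 75.1 80. ]
scene plate n 33 [  7.2 -92.5  87.6]
scene flap px 2 [43.9  1.  72.6]
top bar n 274 slope -0.195 x [68.4 83.7 97.8] z [67.2 76.4 83.1]
top plate n 14 [-15.1 -94.7 112.8]
top flap px 1 [24.6  2.  57.9]
```

Emit:
{"method": "servo_tool", "body": {"xyz": [[0.015, 0.001, 0], [0.015, 0, 0], [0.015, 0, 0], [0.015, 0, 0], [0.015, 0, 0]], "spin": [0, 0, 0, 0, 0]}}

```text
clock: 6.7
tcp_pos: [533.2, -83.7, 64.3]
tcp_rot: [2.058, 2.374, -0.0]
wrist_force: [0.9, -3.6, 4.1]
width: 1.004
finger_force: 2.9
```

Emit:
{"method": "servo_tool", "body": {"xyz": [[0.015, 0, 0], [0.015, 0, 0], [0.015, 0, 0], [0.015, 0, 0], [0.015, 0, 0]], "spin": [0, 0, 0, 0, 0]}}

```text
clock: 7.2
tcp_pos: [528.9, -54.0, 64.3]
tcp_rot: [-2.058, -2.374, 0.0]
wrist_force: [1.4, -3.9, 3.8]
width: 0.998
finger_force: 2.9
```

Emit:
{"method": "servo_tool", "body": {"xyz": [[0.015, 0, 0], [0.015, 0, 0], [0.015, 0, 0], [0.015, 0, 0], [0.015, 0, 0]], "spin": [0, 0, 0, 0, 0]}}

```text
clock: 7.7
tcp_pos: [524.6, -24.3, 64.3]
tcp_rot: [-2.058, -2.374, 0.0]
wrist_force: [1.4, -4.5, 4.1]
width: 0.998
finger_force: 2.9
```

```bash
python3 go.py 38 19 64; python3 bar.py s4
```

```text
t 7.7 pos [524.6 -24.3  64.3] lane 37.7 -17.7 F [ 1.4 -4.5  4.1] q [-0.27  0.29  1.85 -0.    1.   -0.41]
tool y yaw 8.16 tilt [-1.e-04 -0.e+00 -1.e+00]
shift mm [36.7  0.3  0.3] units [0.0919 0.0007 0.0007] lane->tool ex,ey [ 0.  1. -0.] [ 1. -0.  0.]
scene bar n 951 slope -0.189 x [ 71.2  87.8 101. ] z [68.8 75.5 80.3]
scene flap px 1 [24.8  4.2 71.4]
top bar n 118 slope -0.215 x [67.7 81.6 97.3] z [70.4 77.5 85.9]
top plate n 8 [-24.3  -4.9 123.3]
top flap px 0
```

View pics/s4_scene.png

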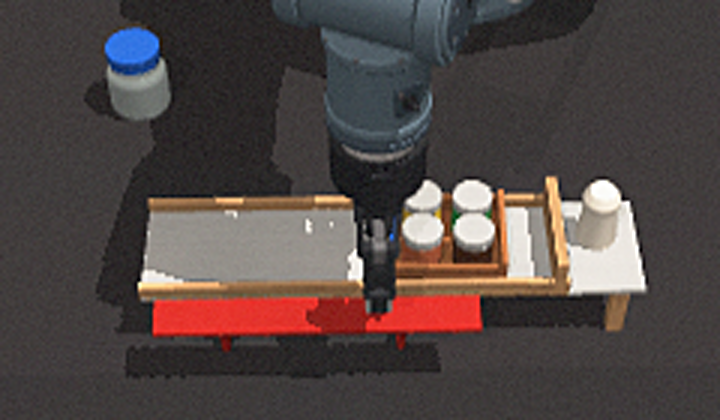

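The caddy is past the gate, with its nose about 37 mm short of the end stop and the bar still held. I keep going and slow down near the stop.

Emit:
{"method": "servo_tool", "body": {"xyz": [[0.015, 0, 0], [0.015, 0, 0], [0.0125, 0, 0], [0.01, 0, 0], [0.01, 0, 0]], "spin": [0, 0, 0, 0, 0]}}

```text
clock: 8.3
tcp_pos: [521.2, 0.2, 64.3]
tcp_rot: [2.058, 2.374, -0.0]
wrist_force: [0.4, -5.2, 4.2]
width: 0.999
finger_force: 3.0
```

Emit:
{"method": "servo_tool", "body": {"xyz": [[0.005, 0, 0], [0.005, 0, 0], [0.005, 0, 0], [0.005, 0, 0]], "spin": [0, 0, 0, 0]}}

```text
clock: 8.7
tcp_pos: [520.1, 7.9, 64.3]
tcp_rot: [2.058, 2.374, -0.0]
wrist_force: [1.0, -5.3, 4.9]
width: 1.0
finger_force: 3.1
```

Emit:
{"method": "servo_tool", "body": {"xyz": [[0.004, 0, 0], [0.004, 0, 0]], "spin": [0, 0]}}

```text
clock: 8.9
tcp_pos: [519.6, 11.1, 64.3]
tcp_rot: [-2.058, -2.374, 0.0]
wrist_force: [2.1, -4.3, 4.1]
width: 0.997
finger_force: 3.1
```

Emit:
{"method": "servo_tool", "body": {"xyz": [[0.003, 0, 0], [0.003, 0, 0]], "spin": [0, 0]}}

```text
clock: 9.1
tcp_pos: [519.4, 13.2, 64.4]
tcp_rot: [2.057, 2.374, -0.0]
wrist_force: [2.5, -9.1, 3.0]
width: 1.002
finger_force: 5.5
```

Emit:
{"method": "servo_tool", "body": {"xyz": [[0.003, 0, 0], [0.003, 0, 0]], "spin": [0, 0]}}

```text
clock: 9.3
tcp_pos: [520.4, 13.8, 65.0]
tcp_rot: [2.053, 2.372, -0.002]
wrist_force: [4.7, -15.5, 4.9]
width: 1.002
finger_force: 9.3
```

The force rises, so the nose is on the stop. I check that before backing off.

```bash
python3 go.py 38 12 64; python3 bar.py s5
```

```text
t 9.3 pos [520.4  13.8  65. ] lane 38.9 20.6 F [  4.7 -15.5   4.9] q [-0.2   0.28  1.87 -0.    0.99 -0.34]
tool y yaw 8.26 tilt [ 0.0031 -0.004  -1.    ]
shift mm [-8.6 -1.   1. ] units [-0.0214 -0.0024  0.0026] lane->tool ex,ey [-0.002  1.     0.002] [ 1.     0.002 -0.004]
scene bar n 920 slope -0.19 x [ 71.7  88.3 100.8] z [70.5 76.7 81.4]
scene flap px 16 [19.3  0.7 55.6]
top bar n 268 slope -0.209 x [67.6 82.2 97.7] z [69.9 77.5 85.8]
top flap px 4 [13.4  0.2 53.9]
```

View pics/s5_scene.png

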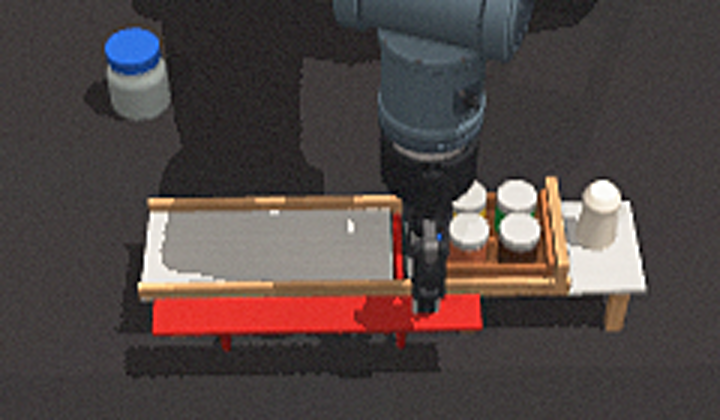

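The caddy is against the wooden end stop at crop pixel (555,235), with the flap still down at z≈55. I back off slightly while holding the bar, then lift slowly so the gate rises.

Emit:
{"method": "servo_tool", "body": {"xyz": [[-0.008, 0, 0], [-0.008, 0, 0], [-0.006, 0, 0], [0, 0, 0]], "spin": [0, 0, 0, 0]}}

```text
clock: 9.8
tcp_pos: [519.7, 7.6, 64.0]
tcp_rot: [-2.057, -2.373, -0.0]
wrist_force: [0.3, 3.4, 4.3]
width: 1.001
finger_force: 2.3
```

Emit:
{"method": "servo_tool", "body": {"xyz": [[0, 0, -0.015], [0, 0, -0.015], [0, 0, -0.02], [0, 0, -0.02], [0, 0, -0.025]], "spin": [0, 0, 0, 0, 0]}}

```text
clock: 10.3
tcp_pos: [519.8, 7.0, 102.7]
tcp_rot: [-2.058, -2.373, 0.001]
wrist_force: [-0.0, 0.2, 0.3]
width: 0.999
finger_force: 0.0
```

Emit:
{"method": "servo_tool", "body": {"xyz": [[0, 0, -0.05], [0, 0, -0.1], [0, 0, -0.1], [0, 0, -0.1], [0, 0, -0.05]], "spin": [0, 0, 0, 0, 0]}}

```text
clock: 10.8
tcp_pos: [521.5, 6.8, 267.1]
tcp_rot: [2.054, 2.37, 0.004]
wrist_force: [0.3, -1.1, -0.0]
width: 1.0
finger_force: 0.0
```

Emit:
{"method": "servo_tool", "body": {"xyz": [[-0.08, 0, 0], [-0.1, 0, 0], [-0.1, 0, 0], [-0.1, 0, 0], [-0.05, 0, 0]], "spin": [0, 0, 0, 0, 0]}}

```text
clock: 11.3
tcp_pos: [544.5, -166.2, 262.8]
tcp_rot: [2.06, 2.371, -0.001]
wrist_force: [0.1, 0.2, 0.4]
width: 0.998
finger_force: 0.0
```

```bash
python3 go.py; python3 bar.py s6
```

```text
t 11.3 pos [ 544.5 -166.2  262.8] lane 37.2 -161.0 F [0.1 0.2 0.4] q [-0.5   0.14  1.59 -0.    1.41 -0.64]
tool y yaw 8.03 tilt [ 3.e-04 -9.e-04 -1.e+00]
scene bar n 926 slope -0.038 x [62.6 78.4 91.4] z [ 72.4 104.2 107.6]
scene plate n 76 [  2.5  32.2 108. ]
scene flap px 42 [-1.9  1.  46. ]
top bar n 518 slope -0.028 x [57.7 72.5 87.6] z [ 98.5 105.2 112. ]
top plate n 30 [  1.7  31.4 108.2]
top flap px 46 [ 8.  -0.1 50.2]
```

View pics/s6_scene.png

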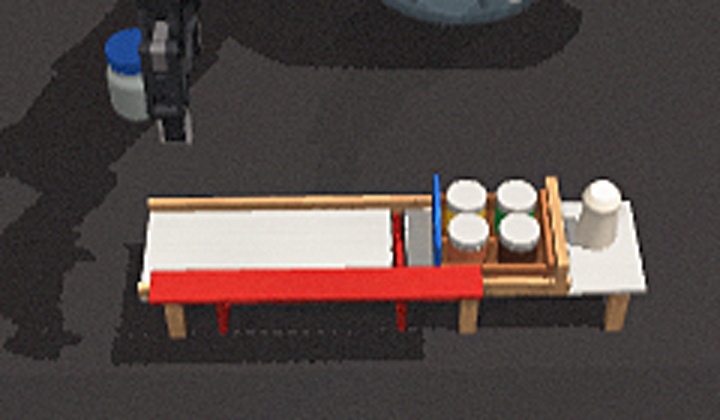

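View pics/s6_top.png

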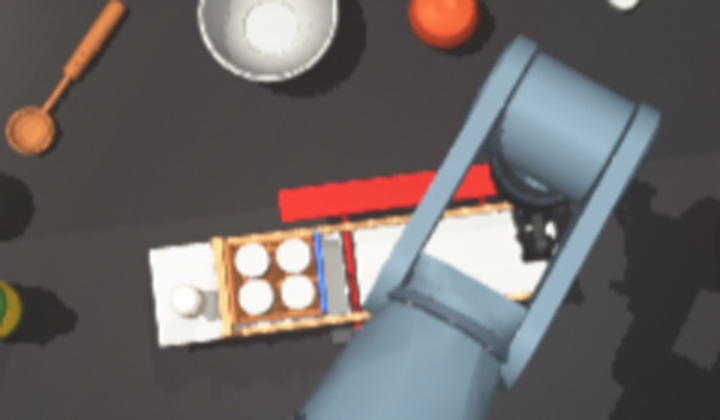

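Both views show the caddy home against the stop, with its plate at lane y≈31. The bar is level again at z≈105, the flap is up behind the caddy, the shaker is in place, and the arm is clear.

```bash
python3 -c "
from cell import *
print(finish_job())"
```

```text
the job is handed in; nothing more can be done
None
```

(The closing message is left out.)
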